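# Run a tap to the bottom of a drilled boss

## Robot

A 6-joint arm with a two-finger parallel gripper is mounted at the origin on a cart in front of the work surface, level with it; the furniture and walls round the work are solid. World frame = base frame: x ahead of the robot, y to its left, z up, the work surface at z = 0. Lengths are in m, angles in rad, forces in N, time in s.
With the tool pointing down it reaches from about 0.25 to 0.725 m from the base axis. Payload 4 kg.
Tool frame: the origin (TCP) lies between the finger pads; the fingertips stand 11 mm ahead of it and the grasp point (between the pads) lies 8 mm behind it (bot.tip_extent is the distance from the TCP to the fingertips, in m); z points along the fingers, y is the line along which they close (so a half turn about z gives the same grasp; the last joint's range is limited). The gripper opens to 85 mm and grips with 20 to 120 N. Pads are 22 mm wide; open, the fingers measure 114 mm over their backs; the gripper's body (76 mm by 85 mm) begins 54 mm behind the grasp point. The pads swing forward as they close: fully open they stand 13 mm farther back than shut.
Start: joints at [0, 0.241, 0.005, 1.335, 0, 1.571], TCP at [0.5, -0, 0.242] pointing down, gripper open.
Joint ranges: [-2.72, 2.72], [-1.05, 1.87], [-1.09, 1.28], [-1.99, 2.15], [-1.42, 1.44], [-3.14, 3.14]. Speed limits (rad/s): [2.79, 2.79, 3.14, 3.14, 3.14, 3.14].

## Interface

Orientations are given as a unit quaternion [x, y, z, w].
In Python, from workcell import bot gives the robot as it stands. The module is installed in compiled form; this text tells all that it offers.
- The arm moves only by the tool drive_tool, never from a script. Its argument "rows" is a list of rows, each an object of numbers: "dx", "dy", "dz": the shift along the tool's x, y, z in units of 50 mm (1.0 is 50 mm); "wx", "wy", "wz": the turn, a rotation vector about the tool's x, y, z in units of 5 degrees (1.0 is 5 degrees); "hand": the finger opening in mm, from 0 to 85.4. A call has 1 to 20 rows; each row is the pose to reach, as a shift and turn from the pose commanded when the call began, along the tool's axes at that moment; what a row does not reach only later rows make up. A row lasts 1/10 s, in which the tool goes at most 50 mm and 8.59 degrees, less where a joint would pass 70% of its speed; a pose out of reach is approached as far as the arm can. A call with a gripper value outside its range is refused whole. The fingers move at their own pace and stop on an object; the grip force is fixed at half the most. Time passes only in rows, so rows that repeat a pose let the fingers close. It gives the time, the measured TCP pose, the force, the opening and the grip force at its end, in the units of the state.
- bot.get_obs(): the state, without advancing time (a new reading comes with each control period).
- bot.camera(name): name is "scene" or "side" or "wrist"; returns the picture (480x640x3 uint8, red, green, blue); there is no depth.
- bot.get_calibration(name): a dict with "vfov" (degrees; the focal length in pixels is half the picture's height over the tangent of half this angle, whatever the lens; pixels are square), "cx", "cy" (the principal point, pixels), "origin" and "rotation" of the camera in the world; the wrist camera has in their place "mount" (4x4, takes a point from camera to tool coordinates, whose origin is the TCP and whose axes are the flange's). Camera axes: x right, y up, looking along -z (the intrinsics and any distortion apply to the point x, -y, -z); pixel columns grow to the right and rows downward; lengths in m; the calibration is good to about 2 mm. A picture is of the moment at which its call begins: read the wrist's pose just before it. get_calibration takes no time and is no camera call.
- bot.job_done(): hands the job in; it is judged then, once.
Trained networks look in the newest picture that a camera, given by its name, has taken for a name from the list of things; names that differ only in an ending like _2 or _b are one class to them, and where a whole thing is asked for, a point or a joint stands for the part that bears it (a point fixed in the world has none). Each returns a list of dicts, best first, with "score" (0 to 1); they miss things now and then, are a little off and sometimes report something else, mostly with a low value. They report only what shows in the picture. A call takes as long as a camera call. They do not tell look-alikes from the thing itself.
- bot.look_for(camera, thing): "extent" ([centre column, centre row, width, height] in pixels, round what is visible of it).
- bot.outline_of(camera, thing): "region" (480x640 bool, what is visible of it) and "extent" ([centre column, centre row, width, height] in pixels, round what is visible of it).
The state is a dict: "clock": time; "joint_pos": joint angles; "joint_vel": joint speeds; "tau": joint torques, N m; "eef_pos": TCP position; "tool_rot": TCP orientation; "ft_force": force on the tool from outside, world axes, zero at the start; "ft_torque": the same for the moment, N m; "grip_width": finger opening in m; "grasp_force": force on a finger pad.
Only numpy, scipy, OpenCV 4.12 (cv2) and the standard library are available. Lean on these libraries where they do the work, as an engineer would, in place of code of your own. Each camera call takes 0.05 s, during which the arm holds its last target. There are 200 camera calls.

## Task

Take the loose crank handle from its stand and push its steel pin fully home in the eye of the red tap crank. With it, work the tap down the hole the way a tap is used: half a turn clockwise (seen from above) and a quarter turn back to break the chip, the same once more, then clockwise again until you feel the tap come firmly onto the bottom of the hole, without forcing it. Then ease the crank off, leave the handle standing in the eye and the tap at the bottom, and do not disturb the dial gauge, the side cutters or the squeeze bottle.

Things in the scene. Friction and masses are not known exactly. Their poses are not given: they have to be found in the camera images.
- handle_center (a point): Loose crank handle, about 90 g, upright: black ribbed grip 22 mm in diameter and 58 mm tall; under it a steel flange 25 mm wide and 4 mm thick, then a steel pin 12 mm in diameter and 20 mm long with a tapered tip. The point is the middle of the grip on the axis, 33 mm above the flange's underside and 53 mm above the pin's tip; z up.
- stand_hole0 (a point): Mouth of the hole (14 mm) in the light wooden stand block, 70 x 50 x 24 mm, fixed; on its top face. The handle starts with its pin in this hole, flange on the block's top.
- handle_shoulder (a point): Point on the crank handle's axis at the underside of its flange, where the pin begins (33 mm below handle_center). The handle is home when this point meets crank_eye.
- crank_eye (a point): Centre of the eye in the red crank arm, on the arm's top face: upright round through-hole 14 mm wide with 2 mm chamfer, arm end 30 x 30 mm, 16 mm thick, top 93 mm above the bench at the start. Nothing obstructs the pin below. It travels on a 55 mm radius about tap_axis. The handle's pin turns freely in it, so the hand need not turn as it cranks.
- tap_axis (a point): Fixed point on the tap's upright axis, 93 mm above the bench. The tap stands in the aluminium boss of a block clamped on a steel plate (130 x 90 mm), all below 56 mm. The dark hub on the axis (32 mm in diameter) stands 3 mm above the crank arm's top; opposite the eye a short rod with a black ball reaches 53 mm from the axis.
- tap (a joint): Angle turned by the tap, rad, growing clockwise seen from above (into the hole); starts within 0.15 of 0, caught in the thread. Sinks 1.75 mm a turn; drag about 0.15 N m either way (3 N at the eye). It bottoms somewhere between 5.25 and 6.15: this differs from piece to piece and can only be felt.
- torque_spring (a joint): Wind-up of the torque spring in the hub, rad: crank ahead of tap, clockwise positive; 4 N m per rad, so 0.1 is 7 N along the circle at the eye. About 0.04 as the tap turns forward, -0.04 backward; grows when the tap stands on the bottom. Above 0.10 it is firmly bottomed; at 0.18 (13 N at the eye) the tap breaks. About 0 when let go.
- dial_gauge: Grey dial indicator lying on its back, 107 x 60 x 22 mm, origin at the centre of its underside; a bystander.
- side_cutters: Small side cutters with red grips lying flat, 37 x 118 x 11 mm, origin at the centre of the underside; a bystander.
- solvent_bottle: White squeeze bottle with a red cap and bent spout, 58 x 73 x 169 mm, standing, origin at the centre of its underside; a bystander.
Things that resemble listed ones, but are neither listed nor needed, are in the scene too. Of the things that look like the part that bears handle_center, the smallest one is meant.

How it is judged:
By the outcome, as a careful person would: the job done as asked, in the order asked, and still so for the second after the job is handed in, with the robot touching nothing.
It also fails if it takes over 72 s, if anything falls off the work surface, if the arm or the gripper's body presses on something with over 40 N, if the wrist force passes 120 N, or if a joint passes its speed limit or range.

## Working session

There is one attempt and no reset: what is moved stays moved. The work goes in short steps, Python scripts to look and compute and a tool call to move; the robot and the scene stay as the last step left them, time stands still between calls to the robot, and variables do not carry over. Pictures are saved under pics/ and viewed, at most 10 in all, crops included, and the job is handed in when it is done.

Besides the shell and the picture viewer there is one more tool, called in YAML: its name, and indented under it one key for each argument. drive_tool: Moves the arm, as the interface text tells. Its arguments: {"type":"object","properties":{"rows":{"type":"array","items":{"type":"object","properties":{"dx":{"type":"number"},"dy":{"type":"number"},"dz":{"type":"number"},"wx":{"type":"number"},"wy":{"type":"number"},"wz":{"type":"number"},"hand":{"type":"number"}}}}},"required":["rows"]}

```bash
mkdir -p pics; cat > h.py <<'E'
import numpy as np, cv2
from workcell import bot
from scipy.spatial.transform import Rotation as R
def cam(n):
    c=bot.get_calibration(n); f=240/np.tan(np.radians(c['vfov'])/2)
    if 'mount' in c:
        o=bot.get_obs(); T=np.eye(4);T[:3,:3]=R.from_quat(o['tool_rot']).as_matrix();T[:3,3]=o['eef_pos']
        M=T@np.array(c['mount']); return f,c['cx'],c['cy'],M[:3,3],M[:3,:3]
    return f,c['cx'],c['cy'],np.array(c['origin']),np.array(c['rotation'])
def ray(C,u,v):
    f,cx,cy,o,r=C; d=r@np.array([(u-cx)/f,-(v-cy)/f,-1]); return o,d/np.linalg.norm(d)
def atz(C,u,v,z):
    o,d=ray(C,u,v); return o+d*(z-o[2])/d[2]
def proj(C,p):
    f,cx,cy,o,r=C; q=r.T@(np.array(p)-o); return np.array([cx+f*q[0]/-q[2], cy-f*q[1]/-q[2]])
def save(n,img): cv2.imwrite('pics/'+n,cv2.cvtColor(img,cv2.COLOR_RGB2BGR))
E
python3 - <<'E'
from h import *
print(bot.get_obs())
for n in ['scene','side','wrist']:
    C=cam(n); im=bot.camera(n); save(n+'0.png',im); print(n,bot.get_calibration(n).keys(),C[0],C[1:3],C[3],(-C[4][:,2]).round(3))
    for t in ['handle_center','tap','stand_hole0','crank_eye']:
        print(t,[(round(d['score'],2),np.round(d['extent'],1).tolist()) for d in bot.look_for(n,t)])
E
```

```text
{'clock': 0.0, 'joint_pos': array([ 2.14315413e-05,  2.41405050e-01,  3.72844778e-03,  1.33517367e+00,
       -4.93530454e-06,  1.57081207e+00]), 'joint_vel': array([-0.00056455,  0.00104075,  0.00075412, -0.00039882,  0.00016206,
       -0.00063529]), 'tau': array([ 5.50268451e-04, -3.72315860e+01,  2.52406776e+01,  1.67737965e-02,
        2.29149265e-05,  1.14679995e-05]), 'eef_pos': array([4.99402960e-01, 9.25939859e-06, 2.41418484e-01]), 'tool_rot': array([ 0.70710439,  0.70710842, -0.00072794, -0.00072442]), 'ft_force': array([ 0.11371526, -0.21973788, -0.11944406]), 'ft_torque': array([ 5.94362027e-05, -1.27760685e-02, -1.59511429e-02]), 'grasp_force': 0.0, 'grip_width': 0.08523014274933768}Traceback (most recent call last):
  File "<stdin>", line 4, in <module>
IndexError: too many indices for array: array is 1-dimensional, but 2 were indexed
```

```bash
python3 - <<'E'
from h import *
for n in ['scene','side','wrist']: print(bot.get_calibration(n))
E
```

```text
{'vfov': 51.72315041102186, 'cx': 313.4743824788863, 'cy': 237.6370616361203, 'origin': array([0.2292951 , 0.59172728, 0.62210564]), 'rotation': array([-0.09337494,  0.43303946,  0.87958834, -0.17344249])}
{'vfov': 44.47984020644218, 'cx': 311.8889397878043, 'cy': 236.64341058732793, 'origin': array([ 0.15871131, -0.84530119,  0.8556856 ]), 'rotation': array([ 0.40623929, -0.08361952, -0.19662804,  0.88843392])}
{'vfov': 64.93142936825784, 'cx': 320.4642793205282, 'cy': 240.33866760064433, 'mount': array([[ 8.06505500e-05,  9.46565858e-01,  3.22510572e-01,
         8.37412392e-02],
       [ 9.99999741e-01, -3.07116730e-04,  6.51314096e-04,
        -3.82325486e-04],
       [ 7.15560079e-04,  3.22510436e-01, -9.46565638e-01,
        -1.31937828e-01],
       [ 0.00000000e+00,  0.00000000e+00,  0.00000000e+00,
         1.00000000e+00]])}
```

```bash
sed -i "s/np.array(c\['rotation'\])/R.from_quat(c['rotation']).as_matrix()/" h.py
python3 - <<'E'
from h import *
for n in ['scene','side','wrist']:
    C=cam(n); im=bot.camera(n); save(n+'0.png',im); print(n,C[0],C[3].round(3),(-C[4][:,2]).round(3))
    for t in ['handle_center','tap','dial_gauge','side_cutters','solvent_bottle']:
        print(t,[(round(d['score'],2),np.round(d['extent'],1).tolist()) for d in bot.look_for(n,t)])
E
```

```text
scene 495.1052489797344 [0.229 0.592 0.622] [ 0.314 -0.729 -0.608]
handle_center [(0.86, [249.7, 360.6, 27.7, 57.4]), (0.84, [280.1, 306.9, 19.5, 53.7]), (0.65, [216.3, 320.6, 20.4, 37.6])]
tap [(0.57, [311.0, 219.6, 64.7, 19.0])]
dial_gauge [(0.96, [226.4, 286.4, 45.7, 30.6])]
side_cutters [(0.7, [371.2, 301.3, 34.2, 50.8])]
solvent_bottle [(0.78, [395.6, 217.9, 34.7, 70.0])]
side 586.9327586084413 [ 0.159 -0.845  0.856] [ 0.308  0.689 -0.656]
handle_center [(0.66, [302.9, 189.6, 14.2, 27.3]), (0.6, [255.5, 182.3, 12.4, 43.2]), (0.58, [278.2, 211.9, 15.6, 40.8])]
tap [(0.85, [341.4, 259.6, 46.7, 40.9])]
dial_gauge [(0.63, [344.0, 222.8, 43.2, 24.9])]
side_cutters [(0.71, [253.7, 279.1, 29.3, 44.7])]
solvent_bottle [(0.63, [287.6, 319.6, 34.8, 73.9])]
wrist 377.2224726286669 [0.5   0.084 0.374] [-0.001 -0.323 -0.947]
handle_center [(0.65, [437.4, 15.8, 52.1, 29.1]), (0.61, [323.1, 83.3, 43.3, 50.9])]
tap [(0.96, [369.6, 342.2, 125.3, 79.2])]
dial_gauge [(0.9, [466.4, 151.3, 106.9, 64.0])]
side_cutters [(0.57, [211.1, 212.0, 33.9, 117.0])]
solvent_bottle [(0.91, [223.1, 402.3, 62.1, 101.8])]
```

View pics/scene0.png

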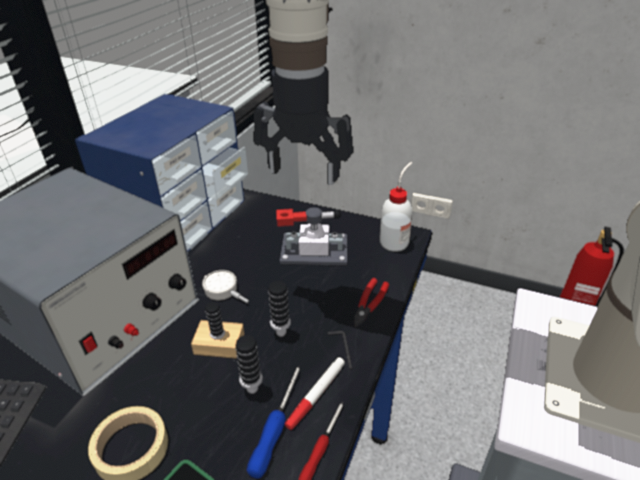

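View pics/side0.png

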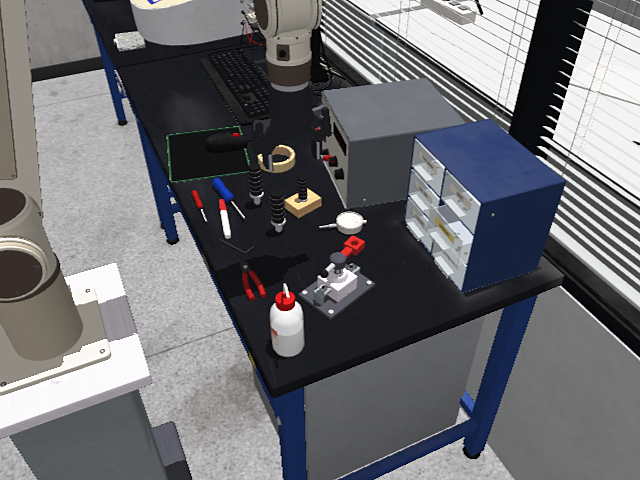

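In the scene picture, three things could be taken for the handle. One stands in the wooden stand at (214,320), and two larger ones stand on the bench at (280,307) and (249,361). I choose the smallest, the one in the stand. The side view shows it at (303,190), with the crank eye at about (354,243) and the hub at (338,260). Next I check the choice in a close crop.

```bash
python3 - <<'E'
from h import *
S=cam('scene');D=cam('side');W=cam('wrist')
def tri(a,b):
    A=0;B=0
    for C,p in((S,a),(D,b)):
        o,d=ray(C,*p); P=np.eye(3)-np.outer(d,d); A=A+P;B=B+P@o
    return np.linalg.solve(A,B)
for n,a,b in [('h',(214,320),(302.9,189.6)),('h2',(280,307),(278,212)),('h3',(249.7,361),(255.5,182)),('hub',(314,213),(338,260)),('eye',(285,215),(354,243)),('dial',(218,286),(349,222)),('bottle',(396,218),(287.6,320)),('cut',(371,301),(254,282))]:
    p=tri(a,b); print(n,p.round(3),proj(S,p)-a,proj(D,p)-b,proj(W,p).round())
a=cv2.imread('pics/wrist0.png'); b=cv2.imread('pics/scene0.png')[270:400,180:320]
o=np.zeros((480,800,3),np.uint8); o[:,:]=0
o[:360,:480]=cv2.resize(a,(480,360)); o[:297,480:800]=cv2.resize(b,(320,297),interpolation=cv2.INTER_CUBIC)
cv2.imwrite('pics/mix.png',o)
E
```

```text
h [0.588 0.159 0.051] [0.1403326  0.09511925] [ 0.08711365 -0.07509964] [439.   5.]
h2 [0.502 0.1   0.057] [-0.07309293 -0.04498982] [-0.05083282  0.03648594] [323.  90.]
h3 [0.493 0.217 0.063] [-0.5748199  -0.35483213] [-0.33560017  0.23788699] [310. -99.]
hub [ 0.536 -0.122  0.088] [-0.30924882 -0.20414611] [-0.29079226  0.22832945] [361. 355.]
eye [ 0.584 -0.094  0.089] [-0.65449341 -0.46709051] [-0.58589324  0.5043788 ] [418. 328.]
dial [0.653 0.053 0.009] [-0.31833908 -0.22616129] [-0.23182798  0.20981365] [483. 146.]
bottle [ 0.396 -0.199  0.063] [-1.17449119 -0.56865296] [-1.2496237   0.71318482] [220. 403.]
cut [ 0.391 -0.025 -0.001] [-2.33629469 -1.14801895] [-1.99425465  1.04255608] [215. 223.]
```

View pics/mix.png

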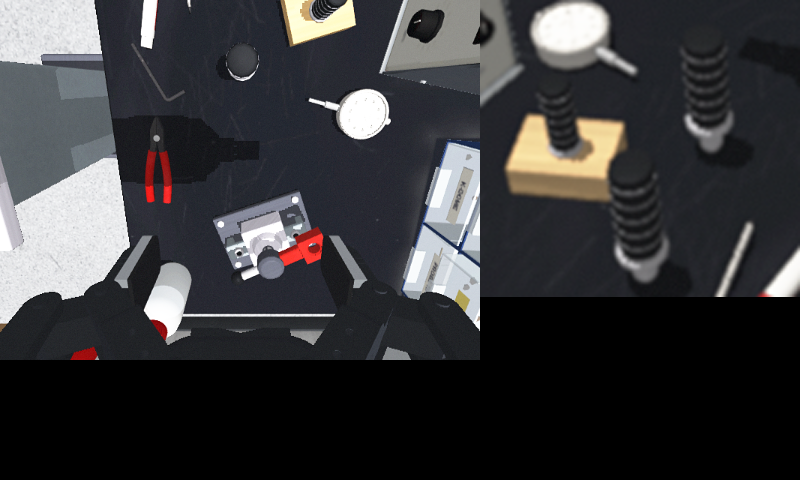

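The crop confirms the choice: the stand handle is clearly the smallest, with its flange resting on the wooden block. The wrist image shows the red eye at about (418,328) and the hub at (361,352). I move above the handle for a close look.

drive_tool:
  rows:
    - {"dx": 0.6,"dy": 0.35}
    - {"dx": 1.3,"dy": 0.7,"dz": 0.2}
    - {"dx": 2.0,"dy": 1.1,"dz": 0.4}
    - {"dx": 2.7,"dy": 1.5,"dz": 0.7}
    - {"dx": 3.18,"dy": 1.77,"dz": 0.9}
    - {"dx": 3.18,"dy": 1.77,"dz": 1.0}
    - {"dx": 3.18,"dy": 1.77,"dz": 1.0}

```text
invalid input at $.rows[0]: expected keys dx, dy, dz, wx, wy, wz, hand
```

```bash
python3 - <<'E'
from h import *
S=cam('scene');D=cam('side');W=cam('wrist')
im=bot.camera('wrist'); save('w1.png',im)
for d in bot.outline_of('wrist','handle_center'): print(d['score'],np.round(d['extent'],1))
# env: supply & cabinet corners
print('supply', [atz(S,u,v,0).round(3) for u,v in((80,390),(195,300))],[atz(D,u,v,0).round(3) for u,v in((410,232),(465,290))])
print('expected top',proj(W,(0.588,.159,.086)),proj(W,(0.588,.159,.028)), bot.get_obs()['eef_pos'])
E
```

```text
0.95 [324.8  83.4  41.3  49.6]
0.64 [438.1  15.6  56.3  29.5]
supply [array([0.73 , 0.317, 0.   ]), array([0.677, 0.092, 0.   ])] [array([ 0.766, -0.026,  0.   ]), array([ 0.77 , -0.226,  0.   ])]
expected top [454.91879213  -8.845913  ] [430.64244142  12.98568554] [ 5.00001960e-01 -8.57054827e-06  2.42313734e-01]
```

View pics/w1.png

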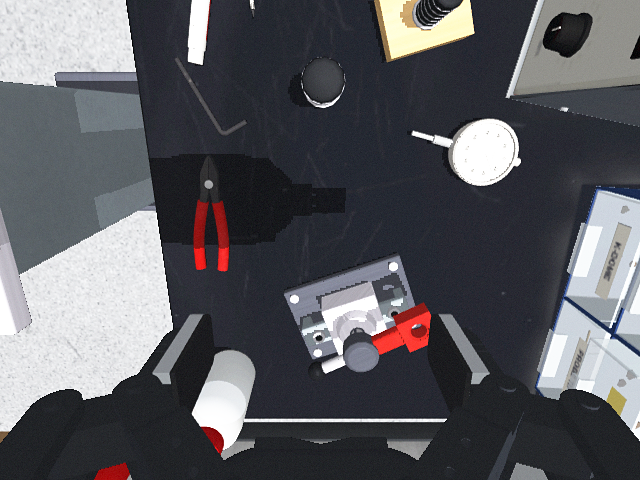

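The move was refused because every key is required, so this is the same view again: the crank eye hole is near (420,328) and the hub top near (361,350).

drive_tool:
  rows:
    - {"dx": 0.6,"dy": 0.35,"dz": 0,"wx": 0,"wy": 0,"wz": 0,"hand": 85}
    - {"dx": 1.3,"dy": 0.7,"dz": 0.2,"wx": 0,"wy": 0,"wz": 0,"hand": 85}
    - {"dx": 2.0,"dy": 1.1,"dz": 0.4,"wx": 0,"wy": 0,"wz": 0,"hand": 85}
    - {"dx": 2.7,"dy": 1.5,"dz": 0.7,"wx": 0,"wy": 0,"wz": 0,"hand": 80}
    - {"dx": 3.18,"dy": 1.77,"dz": 0.9,"wx": 0,"wy": 0,"wz": 0,"hand": 75}
    - {"dx": 3.18,"dy": 1.77,"dz": 1.0,"wx": 0,"wy": 0,"wz": 0,"hand": 70}
    - {"dx": 3.18,"dy": 1.77,"dz": 1.0,"wx": 0,"wy": 0,"wz": 0,"hand": 70}

```text
clock: 1.75
eef_pos: [0.5877, 0.1592, 0.1907]
tool_rot: [0.707, 0.708, -0.001, -0.001]
ft_force: [-0.3, -0.7, 0.1]
grip_width: 0.0701
grasp_force: 0.0
```

```bash
python3 - <<'E'
from h import *
im0=cv2.cvtColor(cv2.imread('pics/w1.png'),cv2.COLOR_BGR2RGB)
W=cam('wrist'); im=bot.camera('wrist'); save('w2.png',im)
for d in bot.outline_of('wrist','handle_center'): 
    print(d['score'],np.round(d['extent'],1))
print('expected top',proj(W,(0.588,.159,.086)),proj(W,(0.588,.159,.028)), bot.get_obs()['eef_pos'],bot.get_obs()['clock'])
E
```

```text
0.85 [204.6 304.5  69.4  79.7]
0.64 [173.9 153.6  91.3  61.5]
expected top [322.24803493 244.87878375] [322.19504644 220.91773867] [0.58813665 0.15822032 0.19250611] 1.85
```

View pics/w2.png

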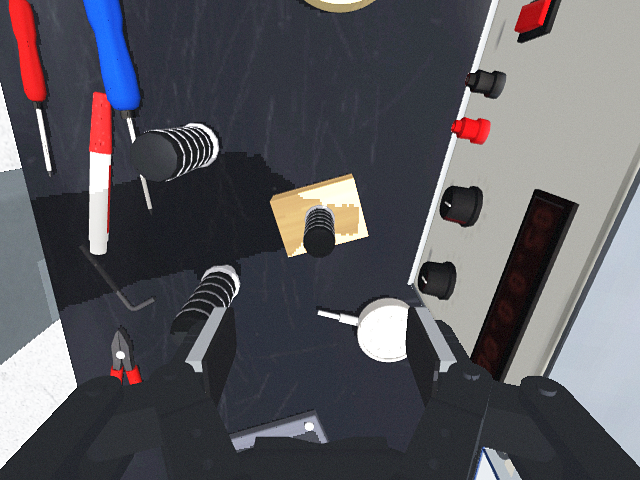

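The stand handle sits exactly between the fingers. Its top is at (319,242) against an expected (322,245), so it lies about 2 mm off in −x and +y. I correct for that, descend and grip.

drive_tool:
  rows:
    - {"dx": 0.04,"dy": -0.04,"dz": 0.5,"wx": 0,"wy": 0,"wz": 0,"hand": 60}
    - {"dx": 0.04,"dy": -0.04,"dz": 1.0,"wx": 0,"wy": 0,"wz": 0,"hand": 55}
    - {"dx": 0.04,"dy": -0.04,"dz": 1.5,"wx": 0,"wy": 0,"wz": 0,"hand": 55}
    - {"dx": 0.04,"dy": -0.04,"dz": 2.0,"wx": 0,"wy": 0,"wz": 0,"hand": 55}
    - {"dx": 0.04,"dy": -0.04,"dz": 2.4,"wx": 0,"wy": 0,"wz": 0,"hand": 55}
    - {"dx": 0.04,"dy": -0.04,"dz": 2.7,"wx": 0,"wy": 0,"wz": 0,"hand": 55}
    - {"dx": 0.04,"dy": -0.04,"dz": 2.78,"wx": 0,"wy": 0,"wz": 0,"hand": 55}
    - {"dx": 0.04,"dy": -0.04,"dz": 2.78,"wx": 0,"wy": 0,"wz": 0,"hand": 45}
    - {"dx": 0.04,"dy": -0.04,"dz": 2.78,"wx": 0,"wy": 0,"wz": 0,"hand": 30}
    - {"dx": 0.04,"dy": -0.04,"dz": 2.78,"wx": 0,"wy": 0,"wz": 0,"hand": 15}
    - {"dx": 0.04,"dy": -0.04,"dz": 2.78,"wx": 0,"wy": 0,"wz": 0,"hand": 15}
    - {"dx": 0.04,"dy": -0.04,"dz": 2.78,"wx": 0,"wy": 0,"wz": 0,"hand": 15}
    - {"dx": 0.04,"dy": -0.04,"dz": 2.78,"wx": 0,"wy": 0,"wz": 0,"hand": 15}

```text
clock: 3.15
eef_pos: [0.5875, 0.161, 0.0551]
tool_rot: [0.707, 0.707, 0.001, 0.001]
ft_force: [-2.3, -1.0, 6.4]
grip_width: 0.0206
grasp_force: 58.4
```

```bash
python3 - <<'E'
from h import *
o=bot.get_obs(); print(o['eef_pos'],R.from_quat(o['tool_rot']).as_matrix().round(4),o['ft_force'],o['ft_torque'])
# crank from first wrist image at start pose
im=cv2.imread('pics/w1.png'); hsv=cv2.cvtColor(im,cv2.COLOR_BGR2HSV)
C=list(cam('wrist')); M=np.array(bot.get_calibration('wrist')['mount'])
T=np.eye(4);T[:3,:3]=R.from_quat([.70710439,.70710842,-.00072794,-.00072442]).as_matrix();T[:3,3]=[.5,0,.2423]
M=T@M; C[3]=M[:3,3];C[4]=M[:3,:3]
m=(((hsv[...,0]<8)|(hsv[...,0]>172))&(hsv[...,1]>140)).astype(np.uint8); m[:290]=0;m[370:]=0;m[:,:340]=0
cs,h=cv2.findContours(m,cv2.RETR_CCOMP,cv2.CHAIN_APPROX_NONE)
for c,hh in zip(cs,h[0]):
    if len(c)>12:
        x,y,w,g=cv2.boundingRect(c); print(x,y,w,g,cv2.contourArea(c),'hole' if hh[3]>=0 else 'out')
        if hh[3]>=0: print('eye',atz(C,x+w/2-.5,y+g/2-.5,.093).round(4))
for uv in((362,347),(361,350)): print('hub',atz(C,*uv,.096).round(4))
E
```

```text
[0.58745406 0.16098939 0.05507421] [[ 1.0e-04  1.0e+00  2.7e-03]
 [ 1.0e+00 -1.0e-04  1.0e-04]
 [ 1.0e-04  2.7e-03 -1.0e+00]] [-2.29520004 -0.97194429  6.3608759 ] [-0.31438437  0.25858762  0.01381162]
371 302 61 53 1727.5 out
411 323 12 7 49.5 hole
eye [ 0.581  -0.0892  0.093 ]
hub [ 0.5349 -0.1082  0.096 ]
hub [ 0.5342 -0.1112  0.096 ]
```

Gripped at 20.6 mm with 58 N. I lift straight up, then carry the handle over to above the crank eye.

drive_tool:
  rows:
    - {"dx": 0,"dy": 0,"dz": -0.3,"wx": 0,"wy": 0,"wz": 0,"hand": 15}
    - {"dx": 0,"dy": 0,"dz": -0.9,"wx": 0,"wy": 0,"wz": 0,"hand": 15}
    - {"dx": 0,"dy": 0,"dz": -1.6,"wx": 0,"wy": 0,"wz": 0,"hand": 15}
    - {"dx": -0.5,"dy": 0,"dz": -2.3,"wx": 0,"wy": 0,"wz": 0,"hand": 15}
    - {"dx": -1.2,"dy": 0,"dz": -2.7,"wx": 0,"wy": 0,"wz": 0,"hand": 15}
    - {"dx": -1.9,"dy": 0,"dz": -2.7,"wx": 0,"wy": 0,"wz": 0,"hand": 15}
    - {"dx": -2.6,"dy": 0,"dz": -2.7,"wx": 0,"wy": 0,"wz": 0,"hand": 15}
    - {"dx": -3.3,"dy": -0.04,"dz": -2.7,"wx": 0,"wy": 0,"wz": 0,"hand": 15}
    - {"dx": -4.0,"dy": -0.08,"dz": -2.7,"wx": 0,"wy": 0,"wz": 0,"hand": 15}
    - {"dx": -4.6,"dy": -0.1,"dz": -2.7,"wx": 0,"wy": 0,"wz": 0,"hand": 15}
    - {"dx": -5.0,"dy": -0.1,"dz": -2.7,"wx": 0,"wy": 0,"wz": 0,"hand": 15}
    - {"dx": -5.0,"dy": -0.1,"dz": -2.7,"wx": 0,"wy": 0,"wz": 0,"hand": 15}
    - {"dx": -5.0,"dy": -0.1,"dz": -2.7,"wx": 0,"wy": 0,"wz": 0,"hand": 15}

```text
clock: 4.45
eef_pos: [0.5814, -0.089, 0.1882]
tool_rot: [0.707, 0.707, 0.0, -0.0]
ft_force: [0.2, 0.6, 0.1]
grip_width: 0.0203
grasp_force: 59.3
```

```bash
python3 - <<'E'
from h import *
W=cam('wrist'); o=bot.get_obs(); im=bot.camera('wrist'); save('w3.png',im)
print(o['eef_pos'],o['ft_force'],o['grip_width'])
cv2.imwrite('pics/w3c.png',cv2.resize(cv2.imread('pics/w3.png')[150:380,180:460],(700,575),interpolation=cv2.INTER_CUBIC))
p=o['eef_pos']; print('tip exp',proj(W,p-[0,0,.051]),'shoulder',proj(W,p-[0,0,.031]),'axis at z.093',proj(W,[p[0],p[1],.093]))
E
```

```text
[ 0.58135325 -0.08903117  0.18816338] [0.19566469 0.63697367 0.12279477] 0.020313633920423072
tip exp [321.4440066 278.5925349] shoulder [321.50557777 295.98676652] axis at z.093 [321.34217759 249.82522024]
```

View pics/w3c.png

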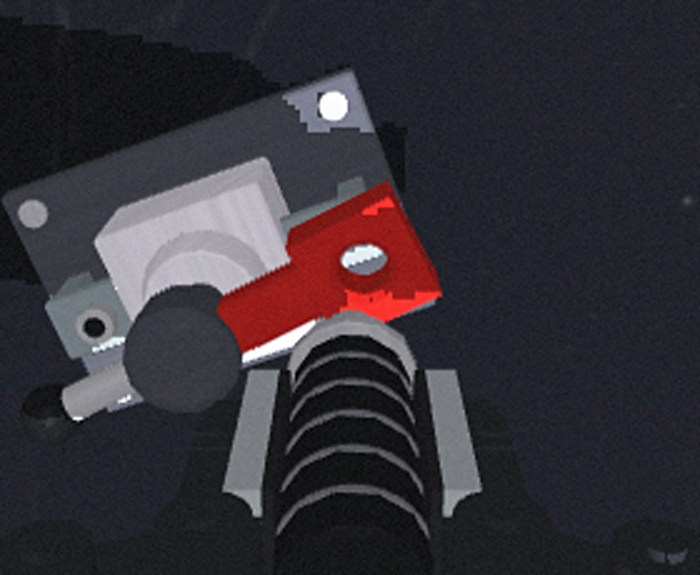

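The held handle is centred between the pads. The eye is visible at about (326,257) in the full image and the hub top at about (254,289). I compute positions and overlay the model circles as a check.

```bash
python3 - <<'E'
from h import *
W=cam('wrist'); im=cv2.imread('pics/w3.png')
hub=atz(W,180+184/2.5,150+347.5/2.5,.096); eye=atz(W,325.6,257.2,.093); print(hub,eye,np.linalg.norm((hub-eye)[:2]))
def circ(c,r,z): 
    return np.array([proj(W,[c[0]+r*np.cos(t),c[1]+r*np.sin(t),z]) for t in np.linspace(0,6.283,60)])
hsv=cv2.cvtColor(im,cv2.COLOR_BGR2HSV)
red=((((hsv[...,0]<8)|(hsv[...,0]>172))&(hsv[...,1]>140))).astype(np.uint8)
red[:200]=0; red[300:]=0
cs,h=cv2.findContours(red,cv2.RETR_CCOMP,cv2.CHAIN_APPROX_NONE)
for c,hh in zip(cs,h[0]):
    if len(c)>20: print(cv2.boundingRect(c),cv2.contourArea(c),hh[3])
big=cv2.resize(im[150:310,220:370],None,fx=4.5,fy=3.7,interpolation=cv2.INTER_CUBIC) if 0 else cv2.resize(im[210:310,225:365],(784,560),interpolation=cv2.INTER_CUBIC)
big=cv2.convertScaleAbs(big,alpha=1.8,beta=20)
for c,r,z,col in((eye,7,.091,(255,255,0)),(eye,9,.093,(0,255,0)),(eye,7,.077,(255,0,255)),(hub,16,.096,(0,255,255))):
    q=((circ(c,r,z)-[225,210]+.5)*5.6).astype(int); cv2.polylines(big,[q.reshape(-1,1,2)],True,col,1)
cv2.imwrite('pics/ov.png',big)
E
```

```text
[ 0.53696516 -0.11475921  0.096     ] [ 0.58418106 -0.09349944  0.093     ] 0.051781458516287286
(267, 222, 90, 69) 2974.5 -1
(315, 246, 21, 15) 206.5 0
```

View pics/ov.png

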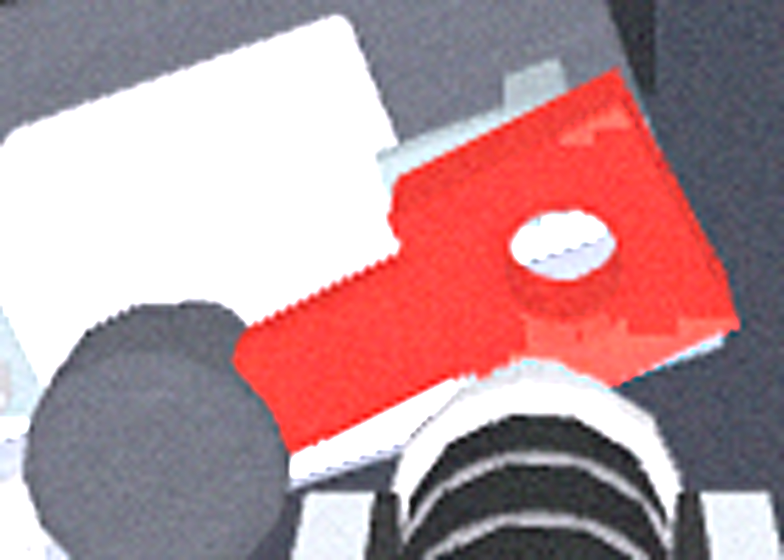

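The eye lies about 3 mm in +x and 3 mm in −y from the handle's axis. I shift and lower until the pin tip has just entered, then read the forces.

drive_tool:
  rows:
    - {"dx": -0.06,"dy": 0.06,"dz": 0.2,"wx": 0,"wy": 0,"wz": 0,"hand": 15}
    - {"dx": -0.06,"dy": 0.06,"dz": 0.45,"wx": 0,"wy": 0,"wz": 0,"hand": 15}
    - {"dx": -0.06,"dy": 0.06,"dz": 0.65,"wx": 0,"wy": 0,"wz": 0,"hand": 15}
    - {"dx": -0.06,"dy": 0.06,"dz": 0.8,"wx": 0,"wy": 0,"wz": 0,"hand": 15}
    - {"dx": -0.06,"dy": 0.06,"dz": 0.88,"wx": 0,"wy": 0,"wz": 0,"hand": 15}
    - {"dx": -0.06,"dy": 0.06,"dz": 0.94,"wx": 0,"wy": 0,"wz": 0,"hand": 15}
    - {"dx": -0.06,"dy": 0.06,"dz": 1.0,"wx": 0,"wy": 0,"wz": 0,"hand": 15}
    - {"dx": -0.06,"dy": 0.06,"dz": 1.0,"wx": 0,"wy": 0,"wz": 0,"hand": 15}
    - {"dx": -0.06,"dy": 0.06,"dz": 1.0,"wx": 0,"wy": 0,"wz": 0,"hand": 15}

```text
clock: 5.4
eef_pos: [0.5846, -0.0922, 0.1386]
tool_rot: [0.707, 0.707, 0.0, 0.0]
ft_force: [-0.4, -0.9, -1.4]
grip_width: 0.0205
grasp_force: 59.2
```

drive_tool:
  rows:
    - {"dx": 0,"dy": 0,"dz": 0.06,"wx": 0,"wy": 0,"wz": 0,"hand": 15}
    - {"dx": 0,"dy": 0,"dz": 0.12,"wx": 0,"wy": 0,"wz": 0,"hand": 15}
    - {"dx": 0,"dy": 0,"dz": 0.18,"wx": 0,"wy": 0,"wz": 0,"hand": 15}
    - {"dx": 0,"dy": 0,"dz": 0.23,"wx": 0,"wy": 0,"wz": 0,"hand": 15}
    - {"dx": 0,"dy": 0,"dz": 0.26,"wx": 0,"wy": 0,"wz": 0,"hand": 15}
    - {"dx": 0,"dy": 0,"dz": 0.29,"wx": 0,"wy": 0,"wz": 0,"hand": 15}
    - {"dx": 0,"dy": 0,"dz": 0.31,"wx": 0,"wy": 0,"wz": 0,"hand": 15}
    - {"dx": 0,"dy": 0,"dz": 0.31,"wx": 0,"wy": 0,"wz": 0,"hand": 15}
    - {"dx": 0,"dy": 0,"dz": 0.31,"wx": 0,"wy": 0,"wz": 0,"hand": 15}

```text
clock: 6.3
eef_pos: [0.585, -0.092, 0.1235]
tool_rot: [0.707, 0.707, 0.0, 0.001]
ft_force: [0.0, -0.3, 3.0]
grip_width: 0.0208
grasp_force: 59.7
```

```bash
python3 - <<'E'
from h import *
o=bot.get_obs(); print(o['eef_pos'],o['ft_force'],o['ft_torque'])
a=bot.camera('scene'); b=bot.camera('side')
save('s.png',np.hstack([cv2.resize(a[160:290,240:400],(400,325),interpolation=cv2.INTER_CUBIC),cv2.resize(b[180:310,270:430],(400,325),interpolation=cv2.INTER_CUBIC)]))
E
```

```text
[ 0.58501279 -0.09200674  0.12353723] [ 0.04493469 -0.29999888  3.0393866 ] [-0.09617245  0.05872982 -0.04988056]
```

View pics/s.png

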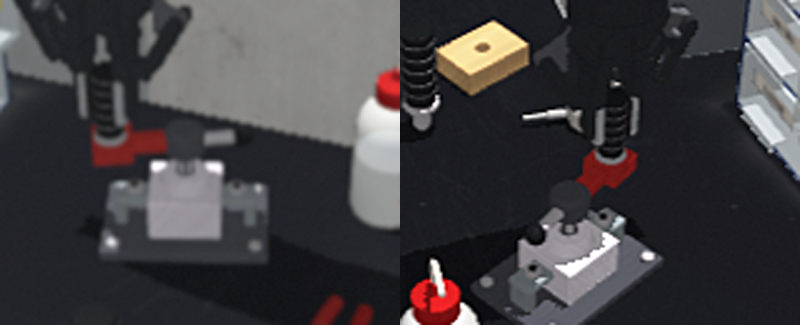

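The pin is home: the flange sits on the red arm in both views, at about (108,137) on the left and (612,158) on the right, with a 3 N upward contact force. Now I work out the arc rows.

```bash
cat > arc.py <<'E'
import sys, numpy as np
def rows(th0,a,b,n,r=.055,off=(0,0)):
    """tool-axis shifts (units) going from crank turn a to b (cw +) about centre; off = extra world shift in m at the end"""
    P=lambda p:r*np.array([np.cos(th0-p),np.sin(th0-p)])
    for k in range(1,n+1):
        p=a+(b-a)*k/n; d=(P(p)-P(a)+np.array(off)*min(1,k/5))/.05
        print('%.3f %.3f %.3f'%(d[1],d[0],(p-a)*1.75e-3/6.283/.05))
if __name__=='__main__':
    v=list(map(float,sys.argv[1:])); rows(np.radians(v[0]),v[1],v[2],int(v[3]),off=v[4:6] if len(v)>4 else (0,0))
E
python3 arc.py 25.5 0 1.6 16
```

```text
-0.101 0.042 0.001
-0.207 0.074 0.001
-0.315 0.096 0.002
-0.424 0.106 0.002
-0.534 0.105 0.003
-0.643 0.094 0.003
-0.751 0.072 0.004
-0.856 0.039 0.004
-0.957 -0.005 0.005
-1.053 -0.058 0.006
-1.144 -0.120 0.006
-1.227 -0.192 0.007
-1.304 -0.271 0.007
-1.371 -0.357 0.008
-1.430 -0.450 0.008
-1.480 -0.548 0.009
```

drive_tool:
  rows:
    - {"dx": -0.101,"dy": 0.042,"dz": 0.001,"wx": 0,"wy": 0,"wz": 0,"hand": 15}
    - {"dx": -0.207,"dy": 0.074,"dz": 0.001,"wx": 0,"wy": 0,"wz": 0,"hand": 15}
    - {"dx": -0.315,"dy": 0.096,"dz": 0.002,"wx": 0,"wy": 0,"wz": 0,"hand": 15}
    - {"dx": -0.424,"dy": 0.106,"dz": 0.002,"wx": 0,"wy": 0,"wz": 0,"hand": 15}
    - {"dx": -0.534,"dy": 0.105,"dz": 0.003,"wx": 0,"wy": 0,"wz": 0,"hand": 15}
    - {"dx": -0.643,"dy": 0.094,"dz": 0.003,"wx": 0,"wy": 0,"wz": 0,"hand": 15}
    - {"dx": -0.751,"dy": 0.072,"dz": 0.004,"wx": 0,"wy": 0,"wz": 0,"hand": 15}

```text
clock: 7.1
eef_pos: [0.5896, -0.1287, 0.1235]
tool_rot: [0.707, 0.707, 0.002, 0.0]
ft_force: [2.2, 3.3, 5.3]
grip_width: 0.0204
grasp_force: 59.9
```

```bash
python3 arc.py 25.5 0.7 2.3 16 0.0004 0
```

```text
-0.105 -0.031 0.001
-0.206 -0.073 0.001
-0.302 -0.125 0.002
-0.393 -0.186 0.002
-0.476 -0.255 0.003
-0.553 -0.335 0.003
-0.621 -0.421 0.004
-0.679 -0.514 0.004
-0.729 -0.612 0.005
-0.768 -0.715 0.006
-0.797 -0.821 0.006
-0.815 -0.929 0.007
-0.822 -1.039 0.007
-0.819 -1.149 0.008
-0.804 -1.258 0.008
-0.778 -1.365 0.009
```

drive_tool:
  rows:
    - {"dx": -0.105,"dy": -0.031,"dz": -0.01,"wx": 0,"wy": 0,"wz": 0,"hand": 15}
    - {"dx": -0.206,"dy": -0.073,"dz": -0.015,"wx": 0,"wy": 0,"wz": 0,"hand": 15}
    - {"dx": -0.302,"dy": -0.125,"dz": -0.015,"wx": 0,"wy": 0,"wz": 0,"hand": 15}
    - {"dx": -0.393,"dy": -0.186,"dz": -0.015,"wx": 0,"wy": 0,"wz": 0,"hand": 15}
    - {"dx": -0.476,"dy": -0.255,"dz": -0.015,"wx": 0,"wy": 0,"wz": 0,"hand": 15}
    - {"dx": -0.553,"dy": -0.335,"dz": -0.015,"wx": 0,"wy": 0,"wz": 0,"hand": 15}
    - {"dx": -0.621,"dy": -0.421,"dz": -0.015,"wx": 0,"wy": 0,"wz": 0,"hand": 15}
    - {"dx": -0.679,"dy": -0.514,"dz": -0.015,"wx": 0,"wy": 0,"wz": 0,"hand": 15}
    - {"dx": -0.729,"dy": -0.612,"dz": -0.015,"wx": 0,"wy": 0,"wz": 0,"hand": 15}
    - {"dx": -0.768,"dy": -0.715,"dz": -0.014,"wx": 0,"wy": 0,"wz": 0,"hand": 15}
    - {"dx": -0.797,"dy": -0.821,"dz": -0.014,"wx": 0,"wy": 0,"wz": 0,"hand": 15}
    - {"dx": -0.815,"dy": -0.929,"dz": -0.013,"wx": 0,"wy": 0,"wz": 0,"hand": 15}
    - {"dx": -0.822,"dy": -1.039,"dz": -0.013,"wx": 0,"wy": 0,"wz": 0,"hand": 15}
    - {"dx": -0.819,"dy": -1.149,"dz": -0.012,"wx": 0,"wy": 0,"wz": 0,"hand": 15}
    - {"dx": -0.804,"dy": -1.258,"dz": -0.012,"wx": 0,"wy": 0,"wz": 0,"hand": 15}
    - {"dx": -0.778,"dy": -1.365,"dz": -0.011,"wx": 0,"wy": 0,"wz": 0,"hand": 15}

```text
clock: 8.7
eef_pos: [0.519, -0.1701, 0.1234]
tool_rot: [0.708, 0.707, -0.001, 0.001]
ft_force: [2.1, -3.9, 4.7]
grip_width: 0.021
grasp_force: 59.6
```

The forces show that the true centre is about (0.536,−0.118) in TCP coordinates, which agrees with the hub seen earlier. I re-plan the arcs about that centre.

```bash
cat > arc.py <<'E'
import sys, json, numpy as np
# usage: arc.py from-cmd-x from-cmd-y  a0 a1 n : world angle of the crank from a0 to a1 (rad); prints dx dy dz rows
C=np.array([.5362,-.1177]); r=.055
def main(cx,cy,a0,a1,n):
    c=np.array([cx,cy]); n=int(n)
    for k in range(1,n+1):
        a=a0+(a1-a0)*k/n; q=C+r*np.array([np.cos(a),np.sin(a)]); d=(q-c)/.05
        print('%.3f %.3f %.3f'%(d[1],d[0],-(a-a0)*.0056))
    print('cmd end',q.round(4))
def ang(x,y): return np.arctan2(y-C[1],x-C[0]),np.hypot(x-C[0],y-C[1])
if __name__=='__main__':
    v=list(map(float,sys.argv[1:]))
    print('angle now',ang(*v[:2])); main(*v)
E
python3 arc.py .5200 -.1685 -1.88 -2.74 9
```

```text
angle now (np.float64(-1.87949898587503), np.float64(0.05332054013229799))
0.005 -0.109 0.001
0.051 -0.204 0.001
0.106 -0.293 0.002
0.169 -0.377 0.002
0.239 -0.455 0.003
0.317 -0.526 0.003
0.402 -0.588 0.004
0.491 -0.643 0.004
0.586 -0.688 0.005
cmd end [ 0.4856 -0.1392]
```

drive_tool:
  rows:
    - {"dx": 0.005,"dy": -0.109,"dz": 0,"wx": 0,"wy": 0,"wz": 0,"hand": 15}
    - {"dx": 0.051,"dy": -0.204,"dz": 0,"wx": 0,"wy": 0,"wz": 0,"hand": 15}
    - {"dx": 0.106,"dy": -0.293,"dz": 0,"wx": 0,"wy": 0,"wz": 0,"hand": 15}
    - {"dx": 0.169,"dy": -0.377,"dz": 0,"wx": 0,"wy": 0,"wz": 0,"hand": 15}
    - {"dx": 0.239,"dy": -0.455,"dz": 0,"wx": 0,"wy": 0,"wz": 0,"hand": 15}
    - {"dx": 0.317,"dy": -0.526,"dz": 0,"wx": 0,"wy": 0,"wz": 0,"hand": 15}
    - {"dx": 0.402,"dy": -0.588,"dz": 0,"wx": 0,"wy": 0,"wz": 0,"hand": 15}
    - {"dx": 0.491,"dy": -0.643,"dz": 0,"wx": 0,"wy": 0,"wz": 0,"hand": 15}
    - {"dx": 0.586,"dy": -0.688,"dz": 0,"wx": 0,"wy": 0,"wz": 0,"hand": 15}
    - {"dx": 0.586,"dy": -0.688,"dz": 0,"wx": 0,"wy": 0,"wz": 0,"hand": 15}

```text
clock: 9.7
eef_pos: [0.4845, -0.1377, 0.1228]
tool_rot: [0.707, 0.707, 0.0, -0.001]
ft_force: [-0.4, -1.1, 3.9]
grip_width: 0.0203
grasp_force: 59.8
```

```bash
python3 - <<'E'
from h import *; from arc import *
o=bot.get_obs(); p=o['eef_pos']; a,rr=ang(*p[:2]); f=o['ft_force']; print(p,a,rr,'tan',f[0]*np.sin(a)-f[1]*np.cos(a),'rad',f[0]*np.cos(a)+f[1]*np.sin(a))
E
```

```text
[ 0.48447181 -0.13772951  0.12279027] -2.772163326398648 0.05547059670744781 tan -0.8607512149284071 rad 0.7667269869921363
```

```bash
python3 arc.py .4845 -.1380 -2.77 -1.05 16
```

```text
angle now (np.float64(-2.767438581538626), np.float64(0.0555425962662892))
-0.101 0.058 -0.001
-0.203 0.118 -0.001
-0.298 0.189 -0.002
-0.384 0.269 -0.002
-0.462 0.358 -0.003
-0.529 0.455 -0.004
-0.586 0.559 -0.004
-0.631 0.668 -0.005
-0.665 0.781 -0.005
-0.686 0.898 -0.006
-0.694 1.016 -0.007
-0.689 1.134 -0.007
-0.672 1.251 -0.008
-0.643 1.365 -0.008
-0.601 1.476 -0.009
-0.548 1.581 -0.010
cmd end [ 0.5636 -0.1654]
```

drive_tool:
  rows:
    - {"dx": -0.101,"dy": 0.058,"dz": 0,"wx": 0,"wy": 0,"wz": 0,"hand": 15}
    - {"dx": -0.203,"dy": 0.118,"dz": 0,"wx": 0,"wy": 0,"wz": 0,"hand": 15}
    - {"dx": -0.298,"dy": 0.189,"dz": 0,"wx": 0,"wy": 0,"wz": 0,"hand": 15}
    - {"dx": -0.384,"dy": 0.269,"dz": 0,"wx": 0,"wy": 0,"wz": 0,"hand": 15}
    - {"dx": -0.462,"dy": 0.358,"dz": 0,"wx": 0,"wy": 0,"wz": 0,"hand": 15}
    - {"dx": -0.529,"dy": 0.455,"dz": 0,"wx": 0,"wy": 0,"wz": 0,"hand": 15}
    - {"dx": -0.586,"dy": 0.559,"dz": 0,"wx": 0,"wy": 0,"wz": 0,"hand": 15}
    - {"dx": -0.631,"dy": 0.668,"dz": 0,"wx": 0,"wy": 0,"wz": 0,"hand": 15}
    - {"dx": -0.665,"dy": 0.781,"dz": -0.005,"wx": 0,"wy": 0,"wz": 0,"hand": 15}
    - {"dx": -0.686,"dy": 0.898,"dz": -0.006,"wx": 0,"wy": 0,"wz": 0,"hand": 15}
    - {"dx": -0.694,"dy": 1.016,"dz": -0.007,"wx": 0,"wy": 0,"wz": 0,"hand": 15}
    - {"dx": -0.689,"dy": 1.134,"dz": -0.007,"wx": 0,"wy": 0,"wz": 0,"hand": 15}
    - {"dx": -0.672,"dy": 1.251,"dz": -0.008,"wx": 0,"wy": 0,"wz": 0,"hand": 15}
    - {"dx": -0.643,"dy": 1.365,"dz": -0.008,"wx": 0,"wy": 0,"wz": 0,"hand": 15}
    - {"dx": -0.601,"dy": 1.476,"dz": -0.009,"wx": 0,"wy": 0,"wz": 0,"hand": 15}
    - {"dx": -0.548,"dy": 1.581,"dz": -0.01,"wx": 0,"wy": 0,"wz": 0,"hand": 15}
    - {"dx": -0.548,"dy": 1.581,"dz": -0.01,"wx": 0,"wy": 0,"wz": 0,"hand": 15}

```text
clock: 11.4
eef_pos: [0.5644, -0.1662, 0.1232]
tool_rot: [0.707, 0.707, -0.0, -0.001]
ft_force: [-0.8, -1.2, 3.5]
grip_width: 0.0206
grasp_force: 59.8
```

```bash
cat > st.py <<'E'
from h import *; from arc import *
o=bot.get_obs(); p=o['eef_pos']; a,rr=ang(*p[:2]); f=o['ft_force']; print('p',p.round(4),'ang %.3f r %.4f tan %.2f rad %.2f fz %.1f'%(a,rr,f[0]*np.sin(a)-f[1]*np.cos(a),f[0]*np.cos(a)+f[1]*np.sin(a),f[2]))
E
python3 st.py
```

```text
p [ 0.5644 -0.1662  0.1232] ang -1.043 r 0.0561 tan 1.26 rad 0.64 fz 3.5
```

```bash
python3 arc.py .5640 -.1658 -1.043 -2.68 16;python3 arc.py .4869 -.1421 -2.68 -4.32 16
```

```text
angle now (np.float64(-1.0467384413763696), np.float64(0.05555582777711081))
-0.040 -0.102 0.001
-0.081 -0.207 0.001
-0.111 -0.315 0.002
-0.130 -0.426 0.002
-0.138 -0.538 0.003
-0.134 -0.651 0.003
-0.119 -0.762 0.004
-0.092 -0.871 0.005
-0.054 -0.977 0.005
-0.006 -1.079 0.006
0.053 -1.175 0.006
0.121 -1.265 0.007
0.197 -1.347 0.007
0.282 -1.421 0.008
0.374 -1.486 0.009
0.472 -1.541 0.009
cmd end [ 0.487  -0.1422]
angle now (np.float64(-2.682010062848619), np.float64(0.05500772672997859))
0.101 -0.044 0.001
0.209 -0.078 0.001
0.319 -0.101 0.002
0.431 -0.113 0.002
0.544 -0.113 0.003
0.656 -0.101 0.003
0.766 -0.078 0.004
0.874 -0.044 0.005
0.977 0.001 0.005
1.075 0.056 0.006
1.168 0.121 0.006
1.252 0.195 0.007
1.329 0.277 0.007
1.397 0.367 0.008
1.456 0.464 0.009
1.504 0.565 0.009
cmd end [ 0.5152 -0.0669]
```

drive_tool:
  rows:
    - {"dx": -0.04,"dy": -0.102,"dz": 0,"wx": 0,"wy": 0,"wz": 0,"hand": 15}
    - {"dx": -0.081,"dy": -0.207,"dz": 0,"wx": 0,"wy": 0,"wz": 0,"hand": 15}
    - {"dx": -0.111,"dy": -0.315,"dz": 0,"wx": 0,"wy": 0,"wz": 0,"hand": 15}
    - {"dx": -0.13,"dy": -0.426,"dz": 0,"wx": 0,"wy": 0,"wz": 0,"hand": 15}
    - {"dx": -0.138,"dy": -0.538,"dz": 0,"wx": 0,"wy": 0,"wz": 0,"hand": 15}
    - {"dx": -0.134,"dy": -0.651,"dz": 0,"wx": 0,"wy": 0,"wz": 0,"hand": 15}
    - {"dx": -0.119,"dy": -0.762,"dz": 0,"wx": 0,"wy": 0,"wz": 0,"hand": 15}
    - {"dx": -0.092,"dy": -0.871,"dz": 0.005,"wx": 0,"wy": 0,"wz": 0,"hand": 15}
    - {"dx": -0.054,"dy": -0.977,"dz": 0.005,"wx": 0,"wy": 0,"wz": 0,"hand": 15}
    - {"dx": -0.006,"dy": -1.079,"dz": 0.006,"wx": 0,"wy": 0,"wz": 0,"hand": 15}
    - {"dx": 0.053,"dy": -1.175,"dz": 0.006,"wx": 0,"wy": 0,"wz": 0,"hand": 15}
    - {"dx": 0.121,"dy": -1.265,"dz": 0.007,"wx": 0,"wy": 0,"wz": 0,"hand": 15}
    - {"dx": 0.197,"dy": -1.347,"dz": 0.007,"wx": 0,"wy": 0,"wz": 0,"hand": 15}
    - {"dx": 0.282,"dy": -1.421,"dz": 0.008,"wx": 0,"wy": 0,"wz": 0,"hand": 15}
    - {"dx": 0.374,"dy": -1.486,"dz": 0.009,"wx": 0,"wy": 0,"wz": 0,"hand": 15}
    - {"dx": 0.472,"dy": -1.541,"dz": 0.009,"wx": 0,"wy": 0,"wz": 0,"hand": 15}

```text
clock: 13.0
eef_pos: [0.4868, -0.1426, 0.1231]
tool_rot: [0.707, 0.707, -0.0, -0.0]
ft_force: [0.3, -3.7, 0.0]
grip_width: 0.0205
grasp_force: 59.5
```

drive_tool:
  rows:
    - {"dx": 0.101,"dy": -0.044,"dz": 0,"wx": 0,"wy": 0,"wz": 0,"hand": 15}
    - {"dx": 0.209,"dy": -0.078,"dz": 0,"wx": 0,"wy": 0,"wz": 0,"hand": 15}
    - {"dx": 0.319,"dy": -0.101,"dz": 0,"wx": 0,"wy": 0,"wz": 0,"hand": 15}
    - {"dx": 0.431,"dy": -0.113,"dz": 0,"wx": 0,"wy": 0,"wz": 0,"hand": 15}
    - {"dx": 0.544,"dy": -0.113,"dz": 0,"wx": 0,"wy": 0,"wz": 0,"hand": 15}
    - {"dx": 0.656,"dy": -0.101,"dz": 0,"wx": 0,"wy": 0,"wz": 0,"hand": 15}
    - {"dx": 0.766,"dy": -0.078,"dz": 0.004,"wx": 0,"wy": 0,"wz": 0,"hand": 15}
    - {"dx": 0.874,"dy": -0.044,"dz": 0.005,"wx": 0,"wy": 0,"wz": 0,"hand": 15}
    - {"dx": 0.977,"dy": 0.001,"dz": 0.005,"wx": 0,"wy": 0,"wz": 0,"hand": 15}
    - {"dx": 1.075,"dy": 0.056,"dz": 0.006,"wx": 0,"wy": 0,"wz": 0,"hand": 15}
    - {"dx": 1.168,"dy": 0.121,"dz": 0.006,"wx": 0,"wy": 0,"wz": 0,"hand": 15}
    - {"dx": 1.252,"dy": 0.195,"dz": 0.007,"wx": 0,"wy": 0,"wz": 0,"hand": 15}
    - {"dx": 1.329,"dy": 0.277,"dz": 0.007,"wx": 0,"wy": 0,"wz": 0,"hand": 15}
    - {"dx": 1.397,"dy": 0.367,"dz": 0.008,"wx": 0,"wy": 0,"wz": 0,"hand": 15}
    - {"dx": 1.456,"dy": 0.464,"dz": 0.009,"wx": 0,"wy": 0,"wz": 0,"hand": 15}
    - {"dx": 1.504,"dy": 0.565,"dz": 0.009,"wx": 0,"wy": 0,"wz": 0,"hand": 15}
    - {"dx": 1.504,"dy": 0.565,"dz": 0.009,"wx": 0,"wy": 0,"wz": 0,"hand": 15}

```text
clock: 14.7
eef_pos: [0.5168, -0.067, 0.1227]
tool_rot: [0.707, 0.707, 0.001, -0.0]
ft_force: [0.1, 0.1, -1.3]
grip_width: 0.0204
grasp_force: 59.3
```

```bash
python3 st.py
```

```text
p [ 0.5168 -0.067   0.1227] ang 1.936 r 0.0543 tan 0.11 rad 0.07 fz -1.3
```

```bash
python3 arc.py .5165 -.0670 -4.347 -2.63 16
```

```text
angle now (np.float64(1.941402037319274), np.float64(0.05439283040989871))
-0.035 -0.107 -0.001
-0.094 -0.209 -0.001
-0.164 -0.304 -0.002
-0.243 -0.391 -0.002
-0.332 -0.469 -0.003
-0.428 -0.537 -0.004
-0.531 -0.594 -0.004
-0.640 -0.640 -0.005
-0.753 -0.675 -0.005
-0.869 -0.696 -0.006
-0.987 -0.706 -0.007
-1.104 -0.702 -0.007
-1.221 -0.686 -0.008
-1.336 -0.658 -0.008
-1.447 -0.617 -0.009
-1.553 -0.565 -0.010
cmd end [ 0.4882 -0.1446]
```

drive_tool:
  rows:
    - {"dx": -0.035,"dy": -0.107,"dz": 0.01,"wx": 0,"wy": 0,"wz": 0,"hand": 15}
    - {"dx": -0.094,"dy": -0.209,"dz": 0.01,"wx": 0,"wy": 0,"wz": 0,"hand": 15}
    - {"dx": -0.164,"dy": -0.304,"dz": 0.01,"wx": 0,"wy": 0,"wz": 0,"hand": 15}
    - {"dx": -0.243,"dy": -0.391,"dz": 0.01,"wx": 0,"wy": 0,"wz": 0,"hand": 15}
    - {"dx": -0.332,"dy": -0.469,"dz": 0.01,"wx": 0,"wy": 0,"wz": 0,"hand": 15}
    - {"dx": -0.428,"dy": -0.537,"dz": 0.01,"wx": 0,"wy": 0,"wz": 0,"hand": 15}
    - {"dx": -0.531,"dy": -0.594,"dz": 0.01,"wx": 0,"wy": 0,"wz": 0,"hand": 15}
    - {"dx": -0.64,"dy": -0.64,"dz": 0.01,"wx": 0,"wy": 0,"wz": 0,"hand": 15}
    - {"dx": -0.753,"dy": -0.675,"dz": 0.01,"wx": 0,"wy": 0,"wz": 0,"hand": 15}
    - {"dx": -0.869,"dy": -0.696,"dz": 0.005,"wx": 0,"wy": 0,"wz": 0,"hand": 15}
    - {"dx": -0.987,"dy": -0.706,"dz": 0.005,"wx": 0,"wy": 0,"wz": 0,"hand": 15}
    - {"dx": -1.104,"dy": -0.702,"dz": 0.005,"wx": 0,"wy": 0,"wz": 0,"hand": 15}
    - {"dx": -1.221,"dy": -0.686,"dz": 0.005,"wx": 0,"wy": 0,"wz": 0,"hand": 15}
    - {"dx": -1.336,"dy": -0.658,"dz": 0.005,"wx": 0,"wy": 0,"wz": 0,"hand": 15}
    - {"dx": -1.447,"dy": -0.617,"dz": 0.005,"wx": 0,"wy": 0,"wz": 0,"hand": 15}
    - {"dx": -1.553,"dy": -0.565,"dz": 0.005,"wx": 0,"wy": 0,"wz": 0,"hand": 15}
    - {"dx": -1.553,"dy": -0.565,"dz": 0.005,"wx": 0,"wy": 0,"wz": 0,"hand": 15}

```text
clock: 16.4
eef_pos: [0.4876, -0.1469, 0.1226]
tool_rot: [0.707, 0.707, -0.001, 0.001]
ft_force: [-0.4, 1.0, 4.9]
grip_width: 0.0205
grasp_force: 60.0
```

```bash
python3 st.py; python3 arc.py .4885 -.1446 -2.62 -4.62 20
```

```text
p [ 0.4876 -0.1469  0.1226] ang -2.601 r 0.0567 tan 1.05 rad -0.11 fz 4.9
angle now (np.float64(-2.628108992979643), np.float64(0.05476221324964872))
0.088 -0.050 0.001
0.190 -0.090 0.001
0.296 -0.119 0.002
0.405 -0.138 0.002
0.514 -0.146 0.003
0.624 -0.143 0.003
0.733 -0.129 0.004
0.840 -0.104 0.004
0.944 -0.068 0.005
1.044 -0.023 0.006
1.139 0.033 0.006
1.228 0.098 0.007
1.310 0.171 0.007
1.385 0.252 0.008
1.451 0.340 0.008
1.507 0.434 0.009
1.554 0.533 0.010
1.591 0.637 0.010
1.618 0.744 0.011
1.633 0.853 0.011
cmd end [ 0.5311 -0.0629]
```

drive_tool:
  rows:
    - {"dx": 0.088,"dy": -0.05,"dz": 0,"wx": 0,"wy": 0,"wz": 0,"hand": 15}
    - {"dx": 0.19,"dy": -0.09,"dz": 0,"wx": 0,"wy": 0,"wz": 0,"hand": 15}
    - {"dx": 0.296,"dy": -0.119,"dz": 0,"wx": 0,"wy": 0,"wz": 0,"hand": 15}
    - {"dx": 0.405,"dy": -0.138,"dz": 0,"wx": 0,"wy": 0,"wz": 0,"hand": 15}
    - {"dx": 0.514,"dy": -0.146,"dz": 0,"wx": 0,"wy": 0,"wz": 0,"hand": 15}
    - {"dx": 0.624,"dy": -0.143,"dz": 0,"wx": 0,"wy": 0,"wz": 0,"hand": 15}
    - {"dx": 0.733,"dy": -0.129,"dz": 0,"wx": 0,"wy": 0,"wz": 0,"hand": 15}
    - {"dx": 0.84,"dy": -0.104,"dz": 0,"wx": 0,"wy": 0,"wz": 0,"hand": 15}
    - {"dx": 0.944,"dy": -0.068,"dz": 0,"wx": 0,"wy": 0,"wz": 0,"hand": 15}
    - {"dx": 1.044,"dy": -0.023,"dz": 0,"wx": 0,"wy": 0,"wz": 0,"hand": 15}
    - {"dx": 1.139,"dy": 0.033,"dz": 0.002,"wx": 0,"wy": 0,"wz": 0,"hand": 15}
    - {"dx": 1.228,"dy": 0.098,"dz": 0.003,"wx": 0,"wy": 0,"wz": 0,"hand": 15}
    - {"dx": 1.31,"dy": 0.171,"dz": 0.004,"wx": 0,"wy": 0,"wz": 0,"hand": 15}
    - {"dx": 1.385,"dy": 0.252,"dz": 0.005,"wx": 0,"wy": 0,"wz": 0,"hand": 15}
    - {"dx": 1.451,"dy": 0.34,"dz": 0.006,"wx": 0,"wy": 0,"wz": 0,"hand": 15}
    - {"dx": 1.481,"dy": 0.385,"dz": 0.006,"wx": 0,"wy": 0,"wz": 0,"hand": 15}
    - {"dx": 1.507,"dy": 0.434,"dz": 0.006,"wx": 0,"wy": 0,"wz": 0,"hand": 15}
    - {"dx": 1.532,"dy": 0.483,"dz": 0.006,"wx": 0,"wy": 0,"wz": 0,"hand": 15}
    - {"dx": 1.554,"dy": 0.533,"dz": 0.006,"wx": 0,"wy": 0,"wz": 0,"hand": 15}

```text
clock: 18.3
eef_pos: [0.5135, -0.0676, 0.122]
tool_rot: [0.707, 0.707, -0.001, -0.001]
ft_force: [-3.2, -2.0, 4.9]
grip_width: 0.0207
grasp_force: 59.9
```

```bash
python3 st.py; for k in 0 1 2 3 4 5 6 7 8 9 10 11; do python3 - <<E
import numpy as np
a=-4.32-.1*$k; r=.055
for s in (.033,.067,.1):
    b=a-s; print('%.2f'%b,'%.3f %.3f'%(1.1*(np.sin(b)-np.sin(a)),1.1*(np.cos(b)-np.cos(a))),end=' | ')
print()
E
done
```

```text
p [ 0.5135 -0.0676  0.122 ] ang 1.997 r 0.0550 tan -3.75 rad -0.45 fz 4.9
-4.35 0.013 0.034 | -4.39 0.026 0.069 | -4.42 0.037 0.104 | 
-4.45 0.010 0.035 | -4.49 0.019 0.071 | -4.52 0.026 0.107 | 
-4.55 0.006 0.036 | -4.59 0.012 0.073 | -4.62 0.016 0.109 | 
-4.65 0.003 0.036 | -4.69 0.004 0.074 | -4.72 0.005 0.110 | 
-4.75 -0.001 0.036 | -4.79 -0.003 0.074 | -4.82 -0.006 0.110 | 
-4.85 -0.004 0.036 | -4.89 -0.010 0.073 | -4.92 -0.017 0.109 | 
-4.95 -0.008 0.035 | -4.99 -0.018 0.072 | -5.02 -0.028 0.106 | 
-5.05 -0.012 0.034 | -5.09 -0.025 0.069 | -5.12 -0.038 0.103 | 
-5.15 -0.015 0.033 | -5.19 -0.031 0.067 | -5.22 -0.049 0.099 | 
-5.25 -0.018 0.031 | -5.29 -0.038 0.063 | -5.32 -0.058 0.093 | 
-5.35 -0.021 0.029 | -5.39 -0.044 0.059 | -5.42 -0.067 0.087 | 
-5.45 -0.024 0.027 | -5.49 -0.050 0.054 | -5.52 -0.076 0.080 |
```

drive_tool:
  rows:
    - {"dx": 0.013,"dy": 0.034,"dz": 0,"wx": 0,"wy": 0,"wz": 0,"hand": 15}
    - {"dx": 0.026,"dy": 0.069,"dz": 0,"wx": 0,"wy": 0,"wz": 0,"hand": 15}
    - {"dx": 0.037,"dy": 0.104,"dz": 0,"wx": 0,"wy": 0,"wz": 0,"hand": 15}
    - {"dx": 0.047,"dy": 0.139,"dz": 0,"wx": 0,"wy": 0,"wz": 0,"hand": 15}
    - {"dx": 0.056,"dy": 0.175,"dz": 0,"wx": 0,"wy": 0,"wz": 0,"hand": 15}
    - {"dx": 0.063,"dy": 0.211,"dz": 0,"wx": 0,"wy": 0,"wz": 0,"hand": 15}

```text
clock: 18.9
eef_pos: [0.5246, -0.0644, 0.1221]
tool_rot: [0.707, 0.707, -0.0, -0.0]
ft_force: [-1.7, -1.3, 3.9]
grip_width: 0.0205
grasp_force: 59.8
```

```bash
python3 st.py
```

```text
p [ 0.5246 -0.0644  0.1221] ang 1.786 r 0.0545 tan -1.97 rad -0.88 fz 3.9
```

drive_tool:
  rows:
    - {"dx": 0.006,"dy": 0.036,"dz": 0,"wx": 0,"wy": 0,"wz": 0,"hand": 15}
    - {"dx": 0.012,"dy": 0.073,"dz": 0,"wx": 0,"wy": 0,"wz": 0,"hand": 15}
    - {"dx": 0.016,"dy": 0.109,"dz": 0,"wx": 0,"wy": 0,"wz": 0,"hand": 15}

```text
clock: 19.2
eef_pos: [0.5301, -0.0636, 0.1221]
tool_rot: [0.707, 0.707, -0.0, -0.0]
ft_force: [-2.9, -0.6, 3.2]
grip_width: 0.0209
grasp_force: 59.8
```

```bash
python3 st.py
```

```text
p [ 0.5301 -0.0636  0.1221] ang 1.682 r 0.0544 tan -2.93 rad -0.28 fz 3.2
```

drive_tool:
  rows:
    - {"dx": 0.003,"dy": 0.036,"dz": 0,"wx": 0,"wy": 0,"wz": 0,"hand": 15}
    - {"dx": 0.004,"dy": 0.074,"dz": 0,"wx": 0,"wy": 0,"wz": 0,"hand": 15}
    - {"dx": 0.005,"dy": 0.11,"dz": 0,"wx": 0,"wy": 0,"wz": 0,"hand": 15}

```text
clock: 19.5
eef_pos: [0.5356, -0.0634, 0.1221]
tool_rot: [0.707, 0.707, -0.0, -0.0]
ft_force: [-3.1, -1.2, 2.3]
grip_width: 0.0206
grasp_force: 59.8
```

```bash
python3 st.py
```

```text
p [ 0.5356 -0.0634  0.1221] ang 1.581 r 0.0543 tan -3.09 rad -1.14 fz 2.3
```

drive_tool:
  rows:
    - {"dx": -0.001,"dy": 0.036,"dz": 0,"wx": 0,"wy": 0,"wz": 0,"hand": 15}
    - {"dx": -0.003,"dy": 0.074,"dz": 0,"wx": 0,"wy": 0,"wz": 0,"hand": 15}
    - {"dx": -0.006,"dy": 0.11,"dz": 0,"wx": 0,"wy": 0,"wz": 0,"hand": 15}

```text
clock: 19.8
eef_pos: [0.5411, -0.0637, 0.1221]
tool_rot: [0.707, 0.707, -0.0, -0.0]
ft_force: [-2.8, -0.9, 2.0]
grip_width: 0.0205
grasp_force: 59.8
```

```bash
python3 st.py
```

```text
p [ 0.5411 -0.0637  0.1221] ang 1.480 r 0.0542 tan -2.75 rad -1.12 fz 2.0
```

drive_tool:
  rows:
    - {"dx": -0.004,"dy": 0.036,"dz": 0.002,"wx": 0,"wy": 0,"wz": 0,"hand": 15}
    - {"dx": -0.01,"dy": 0.073,"dz": 0.002,"wx": 0,"wy": 0,"wz": 0,"hand": 15}
    - {"dx": -0.017,"dy": 0.109,"dz": 0.002,"wx": 0,"wy": 0,"wz": 0,"hand": 15}

```text
clock: 20.1
eef_pos: [0.5467, -0.0646, 0.1221]
tool_rot: [0.707, 0.707, 0.0, -0.0]
ft_force: [-2.9, -0.0, 2.3]
grip_width: 0.0205
grasp_force: 59.8
```

```bash
python3 st.py
```

```text
p [ 0.5467 -0.0646  0.1221] ang 1.376 r 0.0542 tan -2.85 rad -0.57 fz 2.3
```

drive_tool:
  rows:
    - {"dx": -0.008,"dy": 0.035,"dz": 0.001,"wx": 0,"wy": 0,"wz": 0,"hand": 15}
    - {"dx": -0.018,"dy": 0.072,"dz": 0.001,"wx": 0,"wy": 0,"wz": 0,"hand": 15}
    - {"dx": -0.028,"dy": 0.106,"dz": 0.001,"wx": 0,"wy": 0,"wz": 0,"hand": 15}

```text
clock: 20.4
eef_pos: [0.552, -0.066, 0.1221]
tool_rot: [0.707, 0.707, 0.0, -0.0]
ft_force: [-3.5, 0.1, 2.8]
grip_width: 0.0206
grasp_force: 59.8
```

```bash
python3 st.py
```

```text
p [ 0.552  -0.066   0.1221] ang 1.274 r 0.0541 tan -3.36 rad -0.98 fz 2.8
```

drive_tool:
  rows:
    - {"dx": -0.012,"dy": 0.034,"dz": 0.001,"wx": 0,"wy": 0,"wz": 0,"hand": 15}
    - {"dx": -0.025,"dy": 0.069,"dz": 0.001,"wx": 0,"wy": 0,"wz": 0,"hand": 15}
    - {"dx": -0.038,"dy": 0.103,"dz": 0.001,"wx": 0,"wy": 0,"wz": 0,"hand": 15}

```text
clock: 20.7
eef_pos: [0.5571, -0.0679, 0.122]
tool_rot: [0.707, 0.707, 0.0, -0.0]
ft_force: [-2.4, 1.6, 3.6]
grip_width: 0.0203
grasp_force: 59.9
```

```bash
python3 st.py
```

```text
p [ 0.5571 -0.0679  0.122 ] ang 1.175 r 0.0540 tan -2.89 rad 0.57 fz 3.6
```

drive_tool:
  rows:
    - {"dx": -0.015,"dy": 0.033,"dz": 0,"wx": 0,"wy": 0,"wz": 0,"hand": 15}
    - {"dx": -0.031,"dy": 0.067,"dz": 0,"wx": 0,"wy": 0,"wz": 0,"hand": 15}
    - {"dx": -0.049,"dy": 0.099,"dz": 0,"wx": 0,"wy": 0,"wz": 0,"hand": 15}

```text
clock: 21.0
eef_pos: [0.5608, -0.0697, 0.1218]
tool_rot: [0.707, 0.707, -0.0, -0.002]
ft_force: [-6.7, 3.5, 5.8]
grip_width: 0.0206
grasp_force: 60.3
```

```bash
python3 st.py
```

```text
p [ 0.5608 -0.0697  0.1218] ang 1.098 r 0.0540 tan -7.57 rad 0.11 fz 5.8
```

The bottom is felt: the tangential force jumped from 3 N to 7.6 N. One small nudge more to be firmly on it.

drive_tool:
  rows:
    - {"dx": -0.006,"dy": 0.01,"dz": 0,"wx": 0,"wy": 0,"wz": 0,"hand": 15}
    - {"dx": -0.011,"dy": 0.019,"dz": 0,"wx": 0,"wy": 0,"wz": 0,"hand": 15}

```text
clock: 21.2
eef_pos: [0.5613, -0.0699, 0.1218]
tool_rot: [0.707, 0.707, -0.0, -0.002]
ft_force: [-6.9, 4.2, 5.2]
grip_width: 0.0206
grasp_force: 60.3
```

```bash
python3 st.py
```

```text
p [ 0.5613 -0.0699  0.1218] ang 1.086 r 0.0540 tan -8.04 rad 0.46 fz 5.2
```

drive_tool:
  rows:
    - {"dx": -0.009,"dy": 0.015,"dz": 0,"wx": 0,"wy": 0,"wz": 0,"hand": 15}
    - {"dx": -0.018,"dy": 0.029,"dz": 0,"wx": 0,"wy": 0,"wz": 0,"hand": 15}
    - {"dx": -0.018,"dy": 0.029,"dz": 0,"wx": 0,"wy": 0,"wz": 0,"hand": 15}

```text
clock: 21.5
eef_pos: [0.5625, -0.0705, 0.1218]
tool_rot: [0.707, 0.707, -0.0, -0.002]
ft_force: [-8.0, 4.4, 7.1]
grip_width: 0.0205
grasp_force: 60.4
```

```bash
python3 st.py
```

```text
p [ 0.5625 -0.0705  0.1218] ang 1.062 r 0.0540 tan -9.13 rad -0.10 fz 7.1
```

Firm at 9.1 N, which is about 0.12 rad of wind-up. Now I ease off gently.

drive_tool:
  rows:
    - {"dx": 0.012,"dy": -0.022,"dz": -0.005,"wx": 0,"wy": 0,"wz": 0,"hand": 15}
    - {"dx": 0.024,"dy": -0.044,"dz": -0.01,"wx": 0,"wy": 0,"wz": 0,"hand": 15}
    - {"dx": 0.036,"dy": -0.067,"dz": -0.015,"wx": 0,"wy": 0,"wz": 0,"hand": 15}
    - {"dx": 0.047,"dy": -0.089,"dz": -0.02,"wx": 0,"wy": 0,"wz": 0,"hand": 15}
    - {"dx": 0.057,"dy": -0.111,"dz": -0.02,"wx": 0,"wy": 0,"wz": 0,"hand": 15}
    - {"dx": 0.057,"dy": -0.111,"dz": -0.02,"wx": 0,"wy": 0,"wz": 0,"hand": 15}

```text
clock: 22.1
eef_pos: [0.5583, -0.0689, 0.1225]
tool_rot: [0.707, 0.707, -0.0, -0.0]
ft_force: [-3.8, 1.0, -0.3]
grip_width: 0.0209
grasp_force: 59.7
```

```bash
python3 st.py
```

```text
p [ 0.5583 -0.0689  0.1225] ang 1.145 r 0.0536 tan -3.92 rad -0.63 fz -0.3
```

drive_tool:
  rows:
    - {"dx": 0.009,"dy": -0.021,"dz": 0.005,"wx": 0,"wy": 0,"wz": 0,"hand": 15}
    - {"dx": 0.018,"dy": -0.042,"dz": 0.005,"wx": 0,"wy": 0,"wz": 0,"hand": 15}
    - {"dx": 0.027,"dy": -0.064,"dz": 0.005,"wx": 0,"wy": 0,"wz": 0,"hand": 15}
    - {"dx": 0.027,"dy": -0.064,"dz": 0.005,"wx": 0,"wy": 0,"wz": 0,"hand": 15}

```text
clock: 22.5
eef_pos: [0.5559, -0.0678, 0.1227]
tool_rot: [0.707, 0.707, 0.0, 0.0]
ft_force: [-0.5, -0.9, -2.2]
grip_width: 0.0206
grasp_force: 59.5
```

```bash
python3 st.py
```

```text
p [ 0.5559 -0.0678  0.1227] ang 1.195 r 0.0536 tan -0.17 rad -1.00 fz -2.2
```

drive_tool:
  rows:
    - {"dx": 0,"dy": 0,"dz": 0.015,"wx": 0,"wy": 0,"wz": 0,"hand": 15}
    - {"dx": 0,"dy": 0,"dz": 0.03,"wx": 0,"wy": 0,"wz": 0,"hand": 15}
    - {"dx": 0,"dy": 0,"dz": 0.03,"wx": 0,"wy": 0,"wz": 0,"hand": 15}

```text
clock: 22.8
eef_pos: [0.5564, -0.0676, 0.1221]
tool_rot: [0.707, 0.707, 0.001, 0.001]
ft_force: [-2.5, 1.9, 3.6]
grip_width: 0.0208
grasp_force: 59.8
```

```bash
python3 st.py
```

```text
p [ 0.5564 -0.0676  0.1221] ang 1.188 r 0.0540 tan -3.02 rad 0.87 fz 3.6
```

drive_tool:
  rows:
    - {"dx": 0.006,"dy": -0.014,"dz": 0,"wx": 0,"wy": 0,"wz": 0,"hand": 15}
    - {"dx": 0.014,"dy": -0.034,"dz": 0,"wx": 0,"wy": 0,"wz": 0,"hand": 15}
    - {"dx": 0.014,"dy": -0.034,"dz": 0,"wx": 0,"wy": 0,"wz": 0,"hand": 15}
    - {"dx": 0.014,"dy": -0.034,"dz": 0,"wx": 0,"wy": 0,"wz": 0,"hand": 22}
    - {"dx": 0.014,"dy": -0.034,"dz": 0,"wx": 0,"wy": 0,"wz": 0,"hand": 26}
    - {"dx": 0.014,"dy": -0.034,"dz": 0,"wx": 0,"wy": 0,"wz": 0,"hand": 32}
    - {"dx": 0.014,"dy": -0.034,"dz": 0,"wx": 0,"wy": 0,"wz": 0,"hand": 42}
    - {"dx": 0.014,"dy": -0.034,"dz": 0,"wx": 0,"wy": 0,"wz": 0,"hand": 52}
    - {"dx": 0.014,"dy": -0.034,"dz": 0,"wx": 0,"wy": 0,"wz": 0,"hand": 52}

```text
clock: 23.7
eef_pos: [0.5538, -0.067, 0.1211]
tool_rot: [0.707, 0.707, -0.0, -0.0]
ft_force: [0.4, 0.1, 0.5]
grip_width: 0.0518
grasp_force: 0.0
```

```bash
python3 st.py
```

```text
p [ 0.5538 -0.067   0.1211] ang 1.236 r 0.0537 tan 0.34 rad 0.19 fz 0.5
```

Released and free of contact, so I rise straight up.

drive_tool:
  rows:
    - {"dx": 0,"dy": 0.02,"dz": -0.2,"wx": 0,"wy": 0,"wz": 0,"hand": 52}
    - {"dx": 0,"dy": 0.02,"dz": -0.6,"wx": 0,"wy": 0,"wz": 0,"hand": 52}
    - {"dx": 0,"dy": 0.02,"dz": -1.1,"wx": 0,"wy": 0,"wz": 0,"hand": 52}
    - {"dx": 0,"dy": 0.02,"dz": -1.7,"wx": 0,"wy": 0,"wz": 0,"hand": 52}
    - {"dx": 0,"dy": 0.02,"dz": -2.2,"wx": 0,"wy": 0,"wz": 0,"hand": 52}
    - {"dx": 0,"dy": 0.02,"dz": -2.4,"wx": 0,"wy": 0,"wz": 0,"hand": 52}
    - {"dx": 0,"dy": 0.02,"dz": -2.4,"wx": 0,"wy": 0,"wz": 0,"hand": 52}

```text
clock: 24.4
eef_pos: [0.556, -0.0671, 0.2433]
tool_rot: [0.707, 0.707, 0.001, 0.002]
ft_force: [-0.9, 0.8, -0.4]
grip_width: 0.0518
grasp_force: 0.0
```

```bash
python3 - <<'E'
from h import *
o=bot.get_obs(); print(o['clock'],o['eef_pos'],o['ft_force'])
a=bot.camera('scene'); b=bot.camera('side'); c=bot.camera('wrist')
f=lambda i,y,x:cv2.resize(i[y:y+160,x:x+200],(400,300),interpolation=cv2.INTER_CUBIC)
top=np.hstack([f(a,150,220),f(b,170,240)]); bot_=np.hstack([cv2.resize(c,(400,300)),f(c,200,220)])
save('fin.png',np.vstack([top,bot_]))
E
```

```text
24.4 [ 0.55598755 -0.06707639  0.24334293] [-0.90736827  0.76479281 -0.42362013]
```

View pics/fin.png

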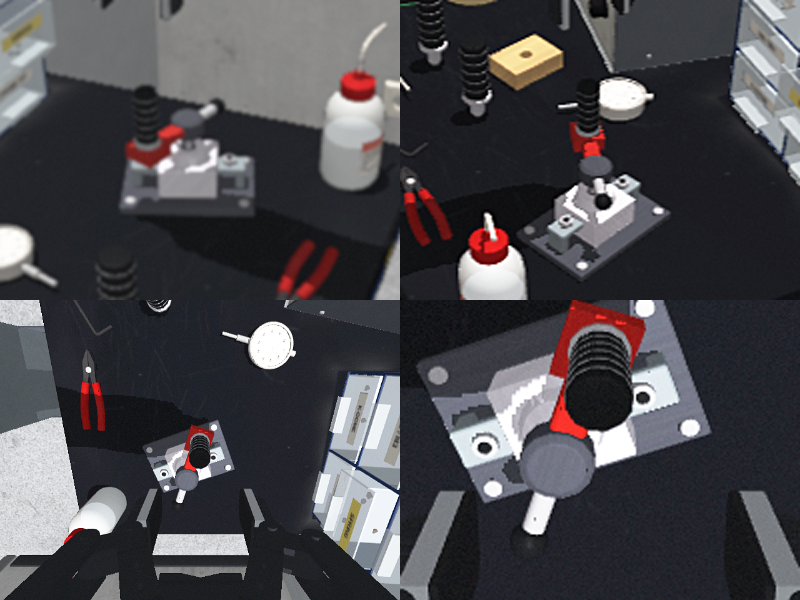

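The handle stands upright in the eye with its flange on the arm (top left (146,145), top right (588,132)). The dial gauge, cutters and bottle are where they were. I hand in.

```bash
python3 -c "
from workcell import bot
print(bot.job_done())"
```

```text
the job is handed in; nothing more can be done
None
```

I pushed the handle home in the crank eye and worked the tap as asked: half a turn in and a quarter back, twice, then on to a firm bottom at about 9 N at the eye. I then eased the crank off and released it with the handle standing in the eye and the bystanders untouched, and handed the job in at about 25 s; the hand-in gave no verdict.

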